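# Clip the heel tab and rub down a sole's stitch seam

## Task

Take the blue spring clip off its grey rack and clamp it fully down over the middle of the upright heel tab of the brown sole in the jig, and let it go. Then lift the sprung stylus out of its red fork and draw its tip along the whole pale stitch groove, from the end with the green dot to the end with the red dot, pressing it lightly all the way (tip sprung in, but never to its stop), without leaving the groove and slowly (a few centimetres a second). Finally hang the stylus upright back in the fork; leave the clip on, drop neither of them, and leave the polish tin, the heel block and the brush where they are.

Things in the scene. Friction and masses are not known exactly. Their poses are not given: they have to be found in the camera images.
- clip: Blue clip like a clothes peg, 42 g, 16 mm wide, upright, jaws down, astride the rack's plate. Origin: underside of its steel hinge block, which sits on the plate's top edge when fully down. z up, x along the edge, y the squeezing direction; half a turn about z makes no difference. Jaws: z 0 to -28 mm, each 4 mm thick. Handles: z 8 to 42 mm, spread to about 38 mm over their tops.
- clip_grip (a point): Grip point midway between the clip's handles, 34 mm above its origin. Squeezing along the clip's y to the stop takes 6 to 9 N (grip with 20 N or more): backs then about 18 mm apart, jaws open 9 mm at their root, 23 mm at their ends. Both halves turn equally about the hinge pin (z = 6 mm), so clip (the -y half with the hinge block) then tilts about 0.25 rad about x.
- clip_jaw (a joint): Opening angle of the clip (rad): 0 when clamped on a 6 mm plate (at the start, and on the heel tab), 0.5 when squeezed to the stop. A spring closes it, with about 3 N at the jaw ends.
- rack: Grey fixed clip rack: base 70 x 60 x 12 mm, upright aluminium plate 6 mm thick (along y) and 44 mm long (along x), its top edge 75 mm above the bench. Origin on the bench under the centre. The clip starts astride the plate within 8 mm of its middle. Rack and fork may change sides.
- jig: Fixed dark jig plate, 315 x 120 x 12 mm, with a brown shoe sole (261 mm, top 32 mm above the bench) bottom up on it. Origin on the bench under the sole; x from heel to toe, z up. Pale-floored groove in its -y half: 9 mm wide, 6 mm deep, floor at 26 mm, ending 8 mm beyond seam0 and seam6; a green dot marks its start, a red dot its finish. Heel to the robot's right, groove side away from it.
- tab_top (a point): Middle of the top edge of the heel tab: leather tab and steel end plate stand upright against each other at the heel end, together 6 mm thick along x, 40 mm wide along y, top edge 62 mm above the bench. The clip goes on from above, squeezing direction along the jig's x; fully down, its origin is at this point. Axes as jig.
- seam0 (a point): Point 0 of 0..6 along the stitch groove (the green-dot end), on the centre line of the groove's floor. The groove runs in straight lines from each point to the next (about 27 to 29 mm each, 168 mm in all, bends of up to 20 degrees); axes as jig.
- seam1 (a point): Point 1 of 0..6 along the stitch groove (the second point), on the centre line of the groove's floor. The groove runs in straight lines from each point to the next (about 27 to 29 mm each, 168 mm in all, bends of up to 20 degrees); axes as jig.
- seam2 (a point): Point 2 of 0..6 along the stitch groove (the third point), on the centre line of the groove's floor. The groove runs in straight lines from each point to the next (about 27 to 29 mm each, 168 mm in all, bends of up to 20 degrees); axes as jig.
- seam3 (a point): Point 3 of 0..6 along the stitch groove (the middle point), on the centre line of the groove's floor. The groove runs in straight lines from each point to the next (about 27 to 29 mm each, 168 mm in all, bends of up to 20 degrees); axes as jig.
- seam4 (a point): Point 4 of 0..6 along the stitch groove (the fifth point), on the centre line of the groove's floor. The groove runs in straight lines from each point to the next (about 27 to 29 mm each, 168 mm in all, bends of up to 20 degrees); axes as jig.
- seam5 (a point): Point 5 of 0..6 along the stitch groove (the sixth point), on the centre line of the groove's floor. The groove runs in straight lines from each point to the next (about 27 to 29 mm each, 168 mm in all, bends of up to 20 degrees); axes as jig.
- seam6 (a point): Point 6 of 0..6 along the stitch groove (the red-dot end), on the centre line of the groove's floor. The groove runs in straight lines from each point to the next (about 27 to 29 mm each, 168 mm in all, bends of up to 20 degrees); axes as jig.
- stylus: Rubbing stylus, about 90 g, hanging upright by its collar in the fork. Origin: centre of the underside of the brass collar (28 mm diameter, 5 mm thick), which rests on the prongs. Above: square wooden handle, 18 x 18 mm, faces along x and y, z 5 to 55 mm. Below: steel shaft, 10 mm diameter, to z = -35 mm, then the sprung tip, 5 mm diameter, round end, to z = -52 mm when free.
- stylus_grip (a point): Grip point in the wooden handle's axis, 30 mm above the stylus' origin (25 mm below the handle's top), 82 mm above the free tip's end.
- tip_point (a point): Lowest point of the stylus' tip; it moves up into the shaft with the tip.
- stylus_tip (a joint): How far the tip is pushed up into the shaft (m): 0 free, 0.008 at its stop. Spring: 0.7 N to start, then 0.7 N per mm. While it rubs it must stay between about 1 and 7 mm; 3 to 4 mm is ideal; a momentary speed of over 0.1 m/s while rubbing is too fast.
- fork: Red fixed fork stand: base 80 x 70 x 12 mm, a post at its +x side and a fork plate 8 mm thick, its top 70 mm above the bench: two prongs 18 mm wide with a 16 mm slot along x between them, open to -x and closed 10 mm behind the seat. Origin on the bench below the seat.
- fork_seat (a point): Where the stylus' origin is when hung: on the prongs' top, in the middle of the slot; axes as fork. The stylus' tip and shaft can be lowered straight down into the slot or lifted straight up.
- tin: Bystander: round closed polish tin, green sides and pale lid, 72 mm diameter, 28 mm high, on the bench beyond the jig.
- heel_block: Bystander: black rubber heel block with tan top, 62 x 58 x 26 mm, on the bench beyond the jig.
- brush: Bystander: shoe brush, wooden back 50 x 150 x 34 mm, on the bench to the left, near the toe end.

How it is judged:
By the outcome, as a careful person would: the job done as asked, in the order asked, and still so for the second after the job is handed in, with the robot touching nothing.
It also fails if it takes over 70 s, if anything falls off the work surface, if the arm or the gripper's body presses on something with over 40 N, if the wrist force passes 120 N, or if a joint passes its speed limit or range.

## Robot

A 7-joint arm with a two-finger parallel gripper is mounted at the origin on the work surface. World frame = base frame: x ahead of the robot, y to its left, z up, the work surface at z = 0. Lengths are in m, angles in rad, forces in N, time in s.
With the tool pointing down it reaches from about 0.4 to 0.85 m from the base axis. Payload 10.4 kg.
Tool frame: the origin (TCP) lies at the very end of the fingers, on their centre line; the grasp point (between the pads) lies 19 mm behind it; z points along the fingers, y is the line along which they close (so a half turn about z gives the same grasp; the last joint's range is limited). The gripper opens to 87 mm and grips with 3 to 60 N. Pads are 19 mm wide; open, the fingers measure 117 mm over their backs; the gripper's body (75 mm by 190 mm) begins 51 mm behind the grasp point.
Start: joints at [-1.256, 0.332, -0.065, 1.46, 0.022, 1.35, -0.088], TCP at [0.207, 0.59, 0.223] pointing down, gripper open.
Joint ranges: [-2.6, 2.6], [-0.5, 2.12], [-1.47, 1.34], [0.16, 2.42], [-1.27, 4.41], [0.06, 2.06], [-2.6, 2.6]. Speed limits (rad/s): [2.22, 2.22, 2.79, 2.79, 3.14, 3.14, 3.14].

## Interface

Orientations are given as [roll, pitch, yaw] about the fixed x, y, z axes, in that order (R = Rz(yaw) Ry(pitch) Rx(roll)).
In Python, from bench import r, imaging gives the robot as it stands. The module is installed in compiled form; this text tells all that it offers.
- The arm moves only by the shell command python3 -m pendant 'ROWS' [OPENING]. ROWS is a JSON object of lists of equal length, an entry for each row: "translation": the shift along the tool's x, y, z normalised to -1 to 1, where 1 is 0.3 m, a list of three; "spin": the turn about the tool's z normalised to -1 to 1, where 1 is pi/4 rad. A call has 1 to 10 rows; each row is the pose to reach, as a shift and turn from the pose commanded when the call began, along the tool's axes at that moment; what a row does not reach only later rows make up. A row lasts 1/8 s, in which the tool goes at most 62.5 mm and 10.7 degrees, less where a joint would pass 70% of its speed; a pose out of reach is approached as far as the arm can. A call with a number of a shift or a turn outside -1 to 1 is refused whole. A call with a gripper value outside its range is refused whole. OPENING is the opening, from 0 (shut) to 1 (fully open), set as the call begins (- or left out, the last holds). The fingers move at their own pace and stop on an object; the grip force is fixed at half the most. Time passes only in rows, so rows that repeat a pose let the fingers close. It gives the time, the measured TCP pose, the force, the opening and the grip force at its end, in the units of the state.
- r.observe(): the state, without advancing time (a new reading comes with each control period).
- imaging.capture(name): name is "scene" or "side" or "wrist"; returns the picture (420x560x3 uint8, blue, green, red); there is no depth.
- imaging.camera_params(name): a dict with "K" (3x3 intrinsics, pixels), "dist" ([k1, k2, p1, p2, k3] as OpenCV has them; the pictures are not rectified), "position" and "orientation" of the camera in the world. Camera axes: x right, y up, looking along -z (the intrinsics and any distortion apply to the point x, -y, -z); pixel columns grow to the right and rows downward; lengths in m; the calibration is good to about 2 mm. A picture is of the moment at which its call begins: read the wrist's pose just before it. camera_params takes no time and is no camera call; for the wrist camera it gives the pose at the moment of the call.
- r.sign_off(): hands the job in; it is judged then, once.
The state is a dict: "time": time; "q": joint angles; "joint_vel": joint speeds; "joint_efforts": joint torques, N m; "eef_pos": TCP position; "tcp_rot": TCP orientation; "ft_force": force on the tool from outside, world axes, zero at the start; "wrist_torque": the same for the moment, N m; "opening": finger opening in m; "gripper_force": force on a finger pad.
Only numpy, scipy, OpenCV 4.12 (cv2) and the standard library are available. Lean on these libraries where they do the work, as an engineer would, in place of code of your own. Each camera call takes 0.05 s, during which the arm holds its last target. There are 200 camera calls.

## Working session

There is one attempt and no reset: what is moved stays moved. The work goes in short steps, Python scripts to look and compute and a shell command to move; the robot and the scene stay as the last step left them, time stands still between calls to the robot, and variables do not carry over. Pictures are saved under pics/ and viewed, at most 10 in all, crops included, and the job is handed in when it is done.

```bash
mkdir -p pics
cat > h.py <<'E'
import numpy as np, cv2, json
from scipy.spatial.transform import Rotation as R
from bench import r, imaging
def rot(o):
    o=np.array(o,float)
    return o if o.shape==(3,3) else (R.from_euler('xyz',o).as_matrix() if o.size==3 else R.from_quat(o).as_matrix())
def ray(p,uv):
    uv=np.array(uv,float).reshape(-1,1,2)
    n=cv2.undistortPoints(uv,np.array(p['K'],float),np.array(p['dist'],float)).reshape(-1,2)
    d=np.c_[n[:,0],-n[:,1],-np.ones(len(n))]@rot(p['orientation']).T
    return np.array(p['position'],float),d
def onz(p,uv,z):
    o,d=ray(p,uv); return o+d*((z-o[2])/d[:,2])[:,None]
def proj(p,X):
    X=np.atleast_2d(X); c=(X-np.array(p['position']))@rot(p['orientation'])
    c=c*[1,-1,-1]
    return cv2.projectPoints(c,np.zeros(3),np.zeros(3),np.array(p['K'],float),np.array(p['dist'],float))[0].reshape(-1,2)
def snap(name,fn):
    p=imaging.camera_params(name); im=imaging.capture(name); cv2.imwrite(f'pics/{fn}.png',im); json.dump({k:np.array(v).tolist() for k,v in p.items()},open(f'pics/{fn}.json','w')); return p,im
def load(fn): return json.load(open(f'pics/{fn}.json')),cv2.imread(f'pics/{fn}.png')
E
python3 - <<'E'
from h import *
for n in ['scene','side','wrist']:
    p,im=snap(n,n+'0'); print(n,p)
print(r.observe())
E
```

```text
scene {'K': array([[483.36671854,   0.        , 281.75198082],
       [  0.        , 483.36671854, 212.99802862],
       [  0.        ,   0.        ,   1.        ]]), 'dist': array([-0.15703415,  0.        ,  0.        ,  0.        ,  0.        ]), 'position': array([ 1.40877517, -0.61138999,  0.82707944]), 'orientation': array([ 0.94490374, -0.02279496,  0.93462489])}
side {'K': array([[523.12990623,   0.        , 273.88908614],
       [  0.        , 523.12990623, 213.60485743],
       [  0.        ,   0.        ,   1.        ]]), 'dist': array([-0.06369572,  0.        ,  0.        ,  0.        ,  0.        ]), 'position': array([ 0.27117199, -0.64144928,  0.93774343]), 'orientation': array([ 0.70274691,  0.01155298, -0.45765587])}
wrist {'K': array([[364.16296625,   0.        , 278.89373484],
       [  0.        , 364.16296625, 206.1493297 ],
       [  0.        ,   0.        ,   1.        ]]), 'dist': array([0.01565068, 0.        , 0.        , 0.        , 0.        ]), 'position': array([0.13868236, 0.61402796, 0.38531967]), 'orientation': array([-0.26926607,  0.00199599,  1.23346722])}
{'time': 0.15, 'q': array([-1.25560396,  0.3327238 , -0.06470257,  1.46071347,  0.02159872,
        1.34983987, -0.08852242]), 'joint_vel': array([ 4.28675031e-05,  2.44372145e-04, -8.24607090e-04, -4.52174347e-04,
        5.75125888e-04,  1.03334216e-04,  1.89984244e-03]), 'joint_efforts': array([ 1.75092522e-03, -6.23633838e+01,  2.53027724e-02, -3.90145504e+01,
       -6.13182178e-02,  3.71333328e-02,  9.69370512e-05]), 'eef_pos': array([0.20703867, 0.58943885, 0.22195518]), 'tcp_rot': array([-3.14060397e+00,  3.65045466e-05,  2.80379621e+00]), 'ft_force': array([-0.42512808, -0.65066115, -0.15218715]), 'wrist_torque': array([ 0.04407505, -0.06891931, -0.00387662]), 'gripper_force': 0.0, 'opening': 0.08713803236102655}
```

View pics/scene0.png

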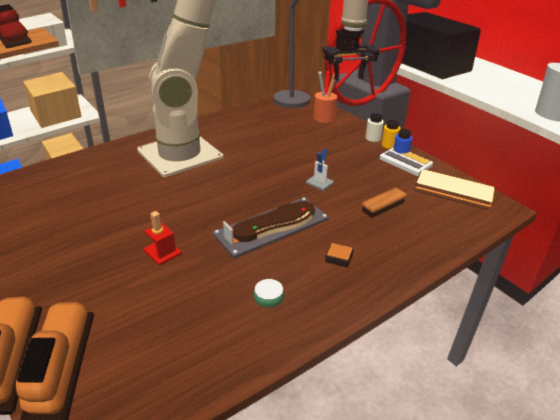

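View pics/side0.png

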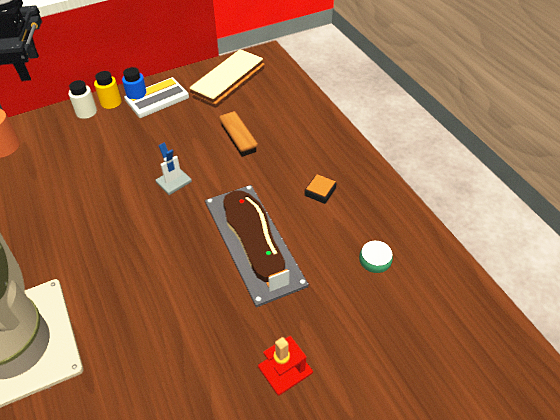

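Scene: rack with clip at (320,172), fork with stylus at (160,240), sole at (270,225). Side: clip (167,155), fork (284,360), green dot (268,253), red dot (241,201), tab (278,282).

Run:
```python
from h import *
p,im=load('side0'); s,_=load('scene0')
for n,uv,z in [('clip',(166,148),.117),('rackbase',(174,181),.012),('fork',(284,352),.075),('stylus top',(281,341),.125),('green',(268,253),.032),('red',(241,201),.032),('tab',(279,274),.062),('jigc1',(210,200),.012),('c2',(258,299),.012),('c3',(250,187),.012),('c4',(303,283),.012)]:
    print(n,onz(p,uv,z)[0].round(3))
for n,uv,z in [('clip',(321,153),.117),('rackbase',(320,182),.012),('styl top',(156,213),.125),('green',(254,228),.032),('red',(303,210),.032),('tab',(228,224),.062)]:
    print(n,onz(s,uv,z)[0].round(3))
w=imaging.camera_params('wrist'); o=r.observe()
T=rot(o['tcp_rot']); print((T.T@(np.array(w['position'])-o['eef_pos'])).round(4), (T.T@rot(w['orientation'])).round(3), T.round(3))
```

```text
clip [0.435 0.278 0.117]
rackbase [0.435 0.272 0.012]
fork [ 0.459 -0.278  0.075]
stylus top [ 0.453 -0.279  0.125]
green [ 0.541 -0.042  0.032]
red [0.55  0.12  0.032]
tab [ 0.529 -0.118  0.062]
jigc1 [0.491 0.173 0.012]
c2 [ 0.478 -0.124  0.012]
c3 [0.594 0.169 0.012]
c4 [ 0.578 -0.131  0.012]
clip [0.445 0.27  0.117]
rackbase [0.446 0.274 0.012]
styl top [ 0.459 -0.278  0.125]
green [ 0.547 -0.045  0.032]
red [0.557 0.115 0.032]
tab [ 0.527 -0.113  0.062]
[ 0.0726  0.0004 -0.1635] [[ 0.     0.964  0.266]
 [ 1.    -0.001  0.001]
 [ 0.001  0.266 -0.964]] [[-0.943  0.331 -0.   ]
 [ 0.331  0.943 -0.001]
 [-0.    -0.001 -1.   ]]
```

```bash
python3 -m pendant '{"translation":[[-0.2,-0.15,-0.27],[-0.4,-0.3,-0.27],[-0.6,-0.44,-0.27],[-0.8,-0.6,-0.27],[-1,-0.74,-0.27],[-1,-0.74,-0.27],[-1,-0.74,-0.27],[-1,-0.74,-0.27]],"spin":[-0.1,-0.2,-0.3,-0.43,-0.43,-0.43,-0.43,-0.43]}' 1
python3 - <<'E'
from h import *
snap('wrist','w1'); snap('scene','s1')
print(r.observe()['eef_pos'],r.observe()['tcp_rot'])
E
```

```text
time: 1.15
eef_pos: [0.4175, 0.2792, 0.3036]
tcp_rot: [3.142, 0.0, 3.138]
ft_force: [0.1, 0.8, -0.4]
opening: 0.0871
gripper_force: 0.0
[0.41590044 0.2817068  0.30334138] [ 3.14140469e+00 -5.50853963e-04 -3.14072806e+00]
```

View pics/w1.png

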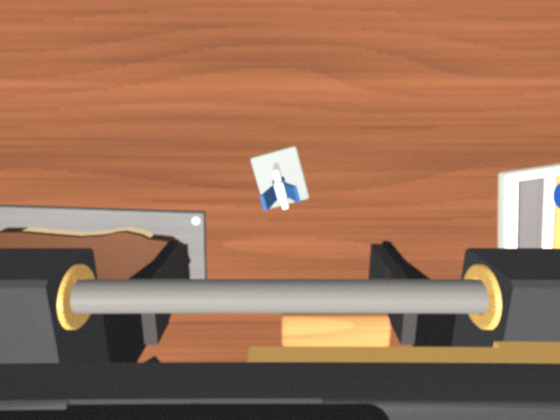

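Wrist view: clip on plate about (280,195); plate edge from about (276,168) to (285,208), base corners (251,160),(295,147),(308,197). Measure it.

Run:
```python
from h import *
p,im=load('w1'); 
crop=cv2.resize(im[135:225,230:330],(800,720)[:2],interpolation=cv2.INTER_CUBIC); 
cv2.imwrite('pics/w1c.png',cv2.resize(im[135:225,230:330],(660,594),interpolation=cv2.INTER_CUBIC))
print(onz(p,[(276,166),(284,209)],.075).round(4), onz(p,[(251,160),(295,147),(308,197),(265,212)],.012).round(4))
o=r.observe();print(proj(p,np.array([o['eef_pos']])))
```

```text
[[0.408  0.2763 0.075 ]
 [0.4564 0.285  0.075 ]] [[0.4104 0.2445 0.012 ]
 [0.3944 0.2995 0.012 ]
 [0.4584 0.3167 0.012 ]
 [0.4783 0.2611 0.012 ]]
[[283.3934334  257.37788647]]
```

View pics/w1c.png

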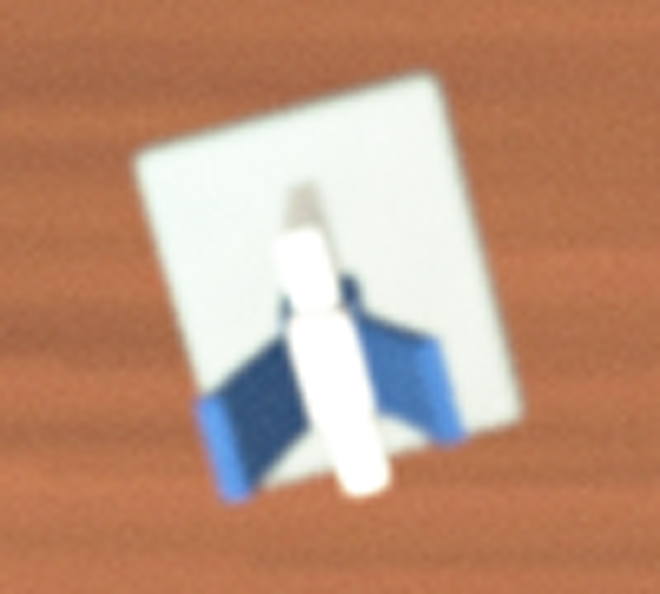

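Run:
```python
from h import *
p,im=load('w1')
c=lambda u,v:(230+u/6.6,135+v/6.6)
P=onz(p,[c(295,230),c(365,490)],.075); d=P[1]-P[0]; print(P.round(4),np.degrees(np.arctan2(d[1],d[0])))
H=onz(p,[c(210,400),c(235,500),c(430,340),c(457,440), c(222,450),c(445,390)],.117); print(H.round(4), H[:4].mean(0))
for a,b in [(0,1),(2,3),(4,5)]:
  d=H[b]-H[a]; print(np.degrees(np.arctan2(d[1],d[0])),np.linalg.norm(d))
B=onz(p,[c(137,155),c(435,72),c(523,415)],.012)
for a,b in [(0,1),(1,2)]:
  d=B[b]-B[a]; print(np.degrees(np.arctan2(d[1],d[0])),np.linalg.norm(d))
print('center',(B[0]+B[2])/2)
# triangulate with scene
for f in ['scene0','side0']:
  q,i=load(f); m=cv2.inRange(cv2.cvtColor(i,cv2.COLOR_BGR2HSV),(105,120,60),(125,255,255))
  n,l,st,ce=cv2.connectedComponentsWithStats(m)
  for k in range(1,n):
    if st[k,4]>15: print(f,st[k],ce[k].round(1))
print(proj(load('scene0')[0],[[.437,.281,.105]]),proj(load('side0')[0],[[.437,.281,.105]]))
```

```text
[[0.4122 0.2749 0.075 ]
 [0.4567 0.2865 0.075 ]] 14.58499225236353
[[0.4306 0.2625 0.117 ]
 [0.4463 0.2661 0.117 ]
 [0.4216 0.2954 0.117 ]
 [0.437  0.2996 0.117 ]
 [0.4384 0.2642 0.117 ]
 [0.4292 0.2977 0.117 ]] [0.4338536  0.28089379 0.117     ]
12.792733915177912 0.016010983251212453
15.248311699366438 0.015964204086635757
105.33640500127852 0.034756093020855514
105.30894054168913 0.05839552271759405
14.991347408543595 0.06877836837029044
center [0.43403766 0.28129966 0.012     ]
scene0 [  0  99  12  40 294] [  3.9 122.6]
scene0 [394 134  18  19 237] [402.2 144.2]
scene0 [317 150  10  11  44] [322.7 154.5]
scene0 [  0 159  22  15 204] [  9.5 165.8]
side0 [122  73  24  26 372] [134.7  88.1]
side0 [159 143  14  18 130] [165.5 151.6]
side0 [167 161   7  11  47] [170.4 166.1]
[[321.88696117 154.44249572]] [[167.41411785 150.68300096]]
```

```bash
python3 -m pendant '{"translation":[[-0.06,0,0.15],[-0.06,0,0.3],[-0.06,0,0.45],[-0.06,0,0.45],[-0.06,0,0.45]],"spin":[-0.2,-0.333,-0.333,-0.333,-0.333]}' 1
python3 - <<'E'
from h import *
snap('wrist','w2')
o=r.observe();print(o['eef_pos'],o['tcp_rot'])
T=rot(o['tcp_rot'])
print(T.T@(np.array([.434,.281,.09])-o['eef_pos'])/.3)
E
```

```text
time: 1.88
eef_pos: [0.4348, 0.2821, 0.1703]
tcp_rot: [3.141, 0.002, -2.879]
ft_force: [-0.2, 0.1, 0.7]
opening: 0.0873
gripper_force: 0.0
[0.43517856 0.28211647 0.17070781] [ 3.14018509e+00  2.57842341e-03 -2.87926873e+00]
[ 0.00545287 -0.00295415  0.26900899]
```

View pics/w2.png

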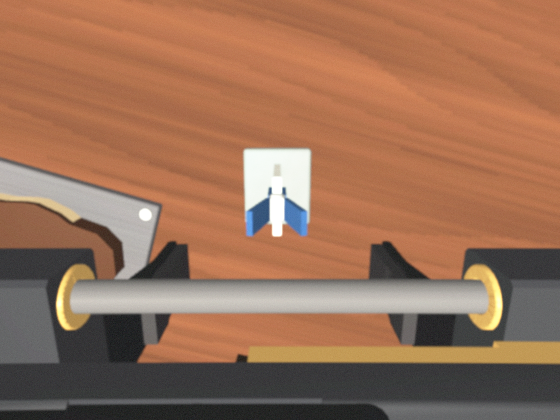

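Clip upright and square, handles about (250,222) and (302,222), centred on the fingers. Descend and grip.

```bash
python3 - <<'E'
from h import *
p,_=load('w2'); print(onz(p,[(277,222),(247,222),(307,222)],.115))
E
python3 -m pendant '{"translation":[[0,-0.003,0.1],[0.003,-0.003,0.2],[0.005,-0.003,0.268],[0.005,-0.003,0.268],[0.005,-0.003,0.268]],"spin":[0,0,0,0,0]}' 1
python3 -m pendant '{"translation":[[0,0,0],[0,0,0],[0,0,0],[0,0,0],[0,0,0],[0,0,0],[0,0,0],[0,0,0]],"spin":[0,0,0,0,0,0,0,0]}' 0
```

```text
[[0.43339739 0.2807929  0.115     ]
 [0.43831228 0.26252544 0.115     ]
 [0.42847949 0.29906299 0.115     ]]
time: 2.55
eef_pos: [0.4343, 0.2805, 0.09]
tcp_rot: [3.14, 0.002, -2.88]
ft_force: [-0.0, -0.5, 0.2]
opening: 0.0871
gripper_force: 0.0
time: 3.55
eef_pos: [0.4343, 0.2806, 0.0896]
tcp_rot: [3.14, 0.003, -2.88]
ft_force: [-3.3, 0.5, 9.9]
opening: 0.0166
gripper_force: 29.6
```

```bash
python3 -m pendant '{"translation":[[0,0,-0.03],[0,0,-0.06],[0,0,-0.1],[0,0,-0.2],[0,0,-0.35],[0,0,-0.5],[0,0,-0.65],[0,0,-0.65]],"spin":[0,0,0,0,0,0,0,0]}' 0
python3 - <<'E'
from h import *
o=r.observe();print(o['eef_pos'],o['tcp_rot'])
T=rot(o['tcp_rot'])
print(T.T@(np.array([.53,-.115,.28])-o['eef_pos'])/.3)
E
```

```text
time: 4.55
eef_pos: [0.4346, 0.2803, 0.2873]
tcp_rot: [3.139, 0.006, -2.88]
ft_force: [0.5, 0.3, -0.9]
opening: 0.0168
gripper_force: 29.7
[0.43459824 0.28029918 0.28734041] [ 3.1387372   0.00590244 -2.88037861]
[ 0.0332171  -1.35515498  0.02040289]
```

```bash
python3 -m pendant '{"translation":[[0,-0.15,0],[0,-0.33,0],[0,-0.5,0],[0,-0.67,0],[0,-0.83,0],[0,-1,0],[0,-1,0],[0,-1,0]],"spin":[0.1,0.2,0.333,0.333,0.333,0.333,0.333,0.333]}' 0
python3 - <<'E'
from h import *
snap('wrist','w3');snap('scene','s3');snap('side','d3')
o=r.observe();print(o['eef_pos'],o['tcp_rot'],o['opening'])
E
```

```text
time: 5.55
eef_pos: [0.5105, -0.0097, 0.2827]
tcp_rot: [3.141, -0.001, -3.142]
ft_force: [0.1, 0.5, -1.1]
opening: 0.0167
gripper_force: 29.7
[ 0.51067205 -0.00893445  0.28291313] [ 3.14134997e+00 -4.80530650e-04 -3.13955309e+00] 0.016895268038813038
```

View pics/w3.png

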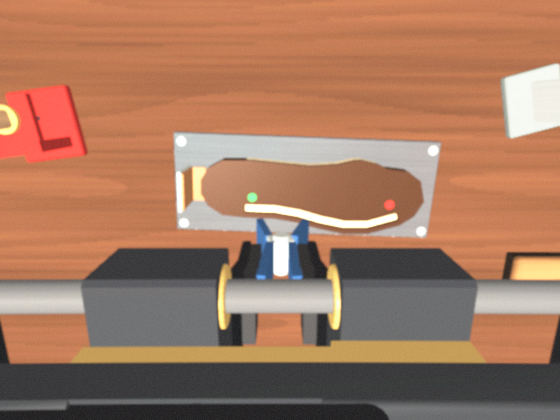

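Wrist view: groove from (245,207) to (398,216) with green dot (252,198), red dot (390,205); heel tab at left around (180..200,185); jig screws (181,142),(433,151),(184,223),(421,231).

Run:
```python
from h import *
p,im=load('w3')
a=cv2.resize(im[125:245,165:215],(250,600),interpolation=cv2.INTER_CUBIC)
b=cv2.resize(im[190:240,235:405],(544,160),interpolation=cv2.INTER_CUBIC)
out=np.zeros((600,800,3),np.uint8); out[:,:250]=a; out[:160,254:798]=b
s,si=load('s3'); out[180:580,270:790]=cv2.resize(si[205:245,212:264],(520,400),interpolation=cv2.INTER_CUBIC)
cv2.imwrite('pics/w3c.png',out)
g=onz(p,[(181,142),(433,151),(421,231),(184,223)],.012);print('screws',g.round(4))
for i in range(4):
  d=g[(i+1)%4]-g[i];print(np.degrees(np.arctan2(d[1],d[0])).round(2),np.linalg.norm(d).round(4))
hsv=cv2.cvtColor(im,cv2.COLOR_BGR2HSV)
reg=hsv[190:240,230:410]
m=((reg[...,2]>150)&(reg[...,1]>25)&(reg[...,1]<140)&((reg[...,0]<35))).astype(np.uint8)
for u in range(240,405,6):
  v=np.where(m[:,u-230])[0]
  if len(v): print(u,v.min()+190,v.max()+190,len(v))
```

```text
screws [[ 0.4792 -0.1248  0.012 ]
 [ 0.4897  0.1729  0.012 ]
 [ 0.5897  0.1692  0.012 ]
 [ 0.5794 -0.1282  0.012 ]]
87.98 0.2979
-2.13 0.1001
-92.0 0.2975
178.06 0.1003
240 190 232 31
246 190 232 25
252 190 232 14
258 190 217 21
264 190 218 22
270 190 218 23
276 190 233 26
282 190 220 24
288 190 234 28
294 190 222 26
300 190 218 22
306 190 219 23
312 190 235 35
318 190 235 35
324 190 235 36
330 190 235 37
336 190 236 40
342 190 236 40
348 190 236 38
354 190 236 39
360 190 236 35
366 190 237 38
372 190 237 33
378 190 237 28
384 190 237 22
390 190 237 17
396 190 237 24
402 190 238 16
```

View pics/w3c.png

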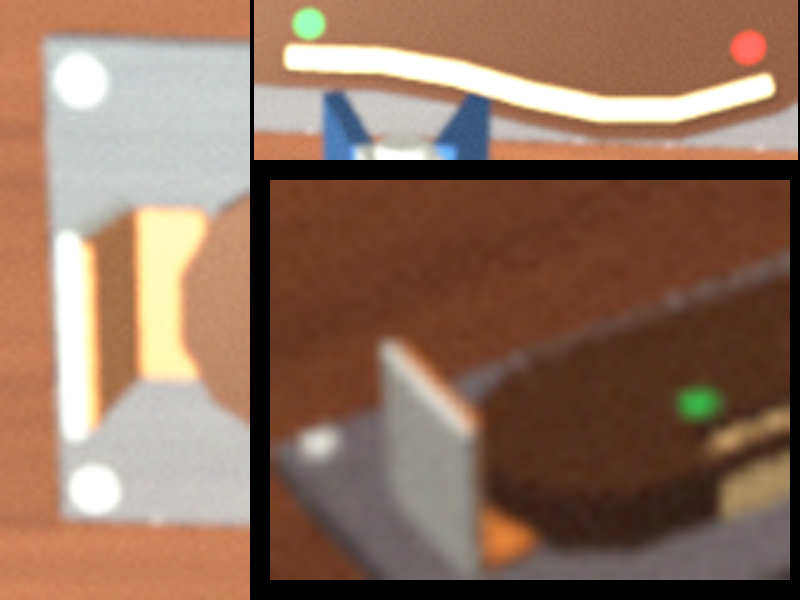

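Run:
```python
from h import *
p,im=load('w3')
c=lambda u,v:(165+u/5,125+v/5)
t=onz(p,[c(75,232),c(83,438),c(57,335),c(97,335)],.062);print('tab',t.round(4),t[:2].mean(0).round(4),np.linalg.norm(t[1]-t[0]),t[3]-t[2])
sub=im[185:240,235:405].astype(int)
m=((sub.min(2)>140)).astype(np.uint8)
n,l,st,ce=cv2.connectedComponentsWithStats(m);
k=1+np.argmax(st[1:,2]);print(st[k]+[235,185,0,0,0])
ys,xs=np.where(l==k)
U=np.arange(xs.min(),xs.max()+1); wt=sub.min(2)
V=np.array([ys[xs==u].mean() for u in U])
P=onz(p,np.c_[U+235,V+185],.026)
J=np.array([np.cos(np.radians(88)),np.sin(np.radians(88))]); Jy=np.array([-J[1],J[0]])
O=np.array([.5345,.0223])
q=np.c_[(P[:,:2]-O)@J,(P[:,:2]-O)@Jy]
print(len(q),(q[::4]*1000).round(1).tolist())
np.save('groove.npy',P)
g=onz(p,[(252,198),(390,205)],.032);print(g)
```

```text
tab [[ 0.5054 -0.1148  0.062 ]
 [ 0.5511 -0.1163  0.062 ]
 [ 0.5279 -0.1203  0.062 ]
 [ 0.5279 -0.1117  0.062 ]] [ 0.5282 -0.1156  0.062 ] 0.045747617206131776 [-7.03326470e-06  8.63183572e-03  0.00000000e+00]
[ 244  204  154   24 1256]
154 [[-72.8, -23.4], [-68.0, -23.2], [-63.2, -23.0], [-58.4, -23.5], [-53.6, -23.3], [-48.8, -23.1], [-44.0, -23.6], [-39.2, -23.4], [-34.4, -23.2], [-29.6, -24.3], [-24.8, -24.8], [-19.9, -25.8], [-15.1, -26.3], [-10.3, -26.8], [-5.4, -27.8], [-0.5, -28.9], [4.4, -31.3], [9.3, -31.7], [14.2, -33.4], [19.1, -34.5], [24.0, -35.6], [28.9, -36.1], [33.8, -37.2], [38.8, -38.3], [43.7, -39.4], [48.5, -39.2], [53.4, -39.0], [58.2, -38.8], [63.1, -38.7], [67.9, -38.5], [72.7, -38.3], [77.6, -38.2], [82.3, -36.7], [87.0, -35.3], [91.6, -33.8], [96.2, -31.8], [100.9, -30.3], [105.6, -28.9], [110.3, -28.1]]
[[ 0.54205923 -0.0409916   0.032     ]
 [ 0.55048496  0.1212869   0.032     ]]
```

Run:
```python
from h import *
s,si=load('s3'); d,di=load('d3'); p,im=load('w3')
f=lambda u,v:(212+(u-270+.5)/10-.5,205+(v-180+.5)/10-.5)
t=onz(s,[f(395,342),f(474,425)],.062);print(t.round(4),t.mean(0).round(4),np.linalg.norm(t[1]-t[0]))
c=lambda u,v:(165+(u+.5)/5-.5,125+(v+.5)/5-.5)
t=onz(p,[c(75,235),c(83,435)],.062);print(t.round(4),t.mean(0).round(4))
# clip pose in hand via wrist: bottom jaw tips etc.
out=np.zeros((600,800,3),np.uint8)
out[:500,:400]=cv2.resize(im[215:290,250:310],(400,500),interpolation=cv2.INTER_CUBIC)
out[:400,404:804]=cv2.resize(di[255:305,255:305],(400,400),interpolation=cv2.INTER_CUBIC)[:,:396]
cv2.imwrite('pics/w3d.png',out)
```

```text
[[ 0.509  -0.1144  0.062 ]
 [ 0.5513 -0.1161  0.062 ]] [ 0.5302 -0.1152  0.062 ] 0.042322734186094
[[ 0.5056 -0.1152  0.062 ]
 [ 0.55   -0.1167  0.062 ]] [ 0.5278 -0.116   0.062 ]
```

View pics/w3d.png

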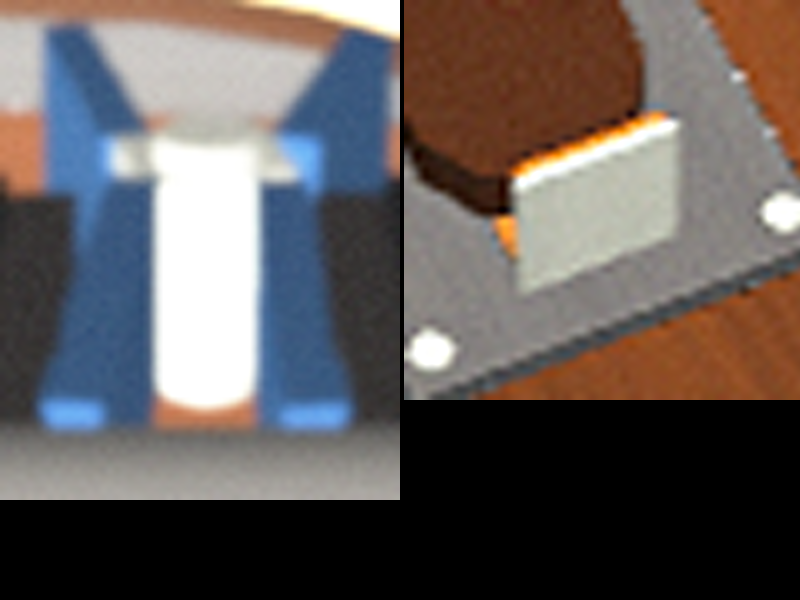

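```bash
python3 -m pendant '{"translation":[[-0.03,-0.18,0],[-0.063,-0.358,0],[-0.063,-0.358,0.1],[-0.063,-0.358,0.25],[-0.063,-0.358,0.4],[-0.063,-0.358,0.55],[-0.063,-0.358,0.55],[-0.063,-0.358,0.55]],"spin":[0.02,0.047,0.047,0.047,0.047,0.047,0.047,0.047]}' 0
python3 - <<'E'
from h import *
p,im=snap('wrist','w4');s,si=snap('scene','s4');d,di=snap('side','d4')
o=r.observe();print(o['eef_pos'],o['tcp_rot'],o['opening'])
out=np.zeros((600,800,3),np.uint8)
c=lambda i,x,y,w,h,W,H:cv2.resize(i[y:y+h,x:x+w],(W,H),interpolation=cv2.INTER_CUBIC)
out[:300,:400]=c(im,210,160,140,105,400,300)
out[:600,400:]=np.vstack([c(si,195,180,80,60,400,300),c(di,240,230,80,60,400,300)])
cv2.imwrite('pics/w4c.png',out)
E
```

```text
time: 6.7
eef_pos: [0.5308, -0.1174, 0.1198]
tcp_rot: [3.142, 0.002, 3.105]
ft_force: [0.1, -0.1, 0.6]
opening: 0.0169
gripper_force: 29.7
[ 0.53103031 -0.1175809   0.12004617] [3.14122243e+00 3.04067302e-03 3.10490305e+00] 0.016953349590878766
```

View pics/w4c.png

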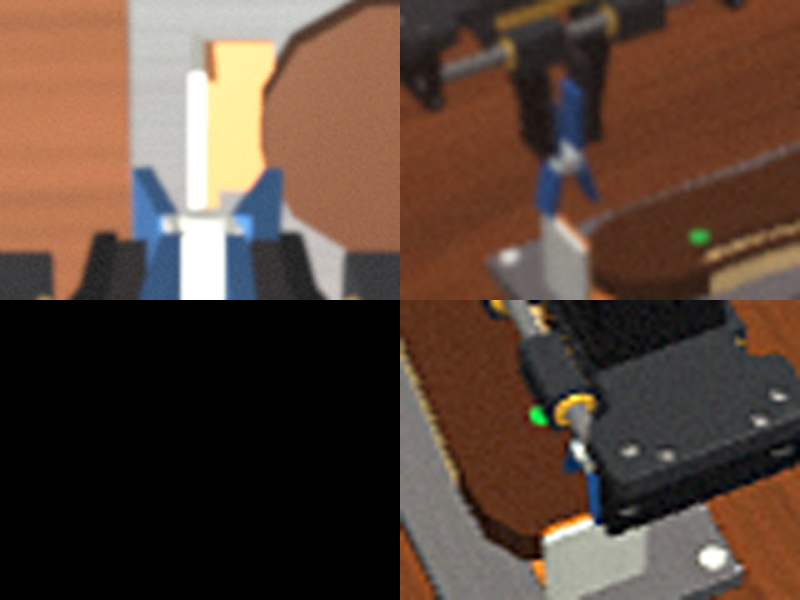

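Tab edge at crop (197,140), clip hinge at about (204,225): the clip sits slightly to the right, about 1.3 mm. Correct and lower.

```bash
python3 -m pendant '{"translation":[[0.003,-0.0045,0],[0.003,-0.0045,0.03],[0.003,-0.0045,0.06],[0.003,-0.0045,0.09],[0.003,-0.0045,0.11],[0.003,-0.0045,0.13],[0.003,-0.0045,0.13]],"spin":[0,0,0,0,0,0,0]}' 0
python3 -m pendant '{"translation":[[0,0,0.004],[0,0,0.008],[0,0,0.012],[0,0,0.012]],"spin":[0,0,0,0]}' 0
```

```text
time: 7.72
eef_pos: [0.5286, -0.1189, 0.0787]
tcp_rot: [-3.142, -0.001, 3.105]
ft_force: [-0.5, 0.1, 0.3]
opening: 0.0167
gripper_force: 29.7
time: 8.22
eef_pos: [0.5296, -0.1192, 0.0771]
tcp_rot: [3.141, 0.002, 3.104]
ft_force: [-4.7, -0.1, 13.9]
opening: 0.0172
gripper_force: 29.5
```

```bash
python3 -m pendant '{"translation":[[0,0,0],[0,0,0],[0,0,0],[0,0,0],[0,0,0]],"spin":[0,0,0,0,0]}' 0.65
python3 -m pendant '{"translation":[[0,0,-0.05],[0,0,-0.1],[0,0,-0.2],[0,0,-0.4],[0,0,-0.6],[0,0,-0.6],[0,0,-0.6]],"spin":[0,0,0,0,0,0,0]}' 0.65
python3 - <<'E'
from h import *
p,im=snap('wrist','w5');s,si=snap('scene','s5');d,di=snap('side','d5')
o=r.observe();print(o['eef_pos'],o['tcp_rot'],o['opening'])
out=np.zeros((600,800,3),np.uint8)
c=lambda i,x,y,w,h,W,H:cv2.resize(i[y:y+h,x:x+w],(W,H),interpolation=cv2.INTER_CUBIC)
out[:300,:400]=c(im,210,150,140,105,400,300)
out[:600,400:]=np.vstack([c(si,195,180,80,60,400,300),c(di,240,230,80,60,400,300)])
cv2.imwrite('pics/w5c.png',out)
E
```

```text
time: 8.85
eef_pos: [0.5288, -0.1192, 0.0755]
tcp_rot: [-3.141, -0.0, 3.104]
ft_force: [0.4, -0.3, 0.6]
opening: 0.0544
gripper_force: 0.0
time: 9.72
eef_pos: [0.5288, -0.1189, 0.256]
tcp_rot: [3.141, 0.001, 3.105]
ft_force: [-1.0, 1.0, -0.5]
opening: 0.0563
gripper_force: 0.0
[ 0.52823452 -0.1188277   0.25452806] [ 3.14157343e+00 -1.93530068e-03  3.10457769e+00] 0.05613137569439777
```

View pics/w5c.png

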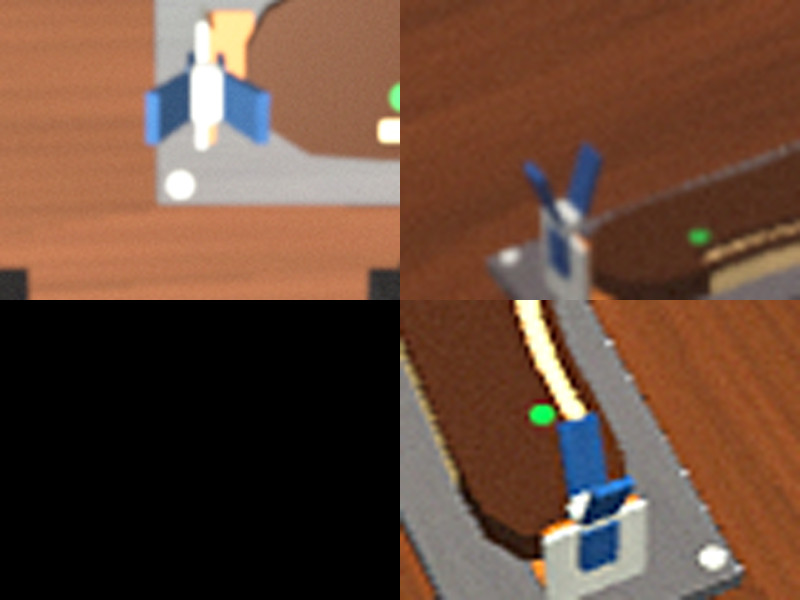

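Clip sits centred, down on the tab. Now to the fork.

```bash
python3 -m pendant '{"translation":[[0.08,-0.18,-0.15],[0.17,-0.36,-0.15],[0.26,-0.54,-0.15],[0.26,-0.54,-0.15],[0.26,-0.54,-0.15],[0.26,-0.54,-0.15]],"spin":[0,0,0,0,0,0]}' 1
python3 - <<'E'
from h import *
p,im=snap('wrist','w6')
o=r.observe();print(o['eef_pos'],o['tcp_rot'],o['opening'])
out=np.zeros((600,800,3),np.uint8)
c=lambda i,x,y,w,h,W,H:cv2.resize(i[y:y+h,x:x+w],(W,H),interpolation=cv2.INTER_CUBIC)
cv2.imwrite('pics/w6c.png',c(im,200,110,160,120,800,600))
E
```

```text
time: 10.62
eef_pos: [0.4458, -0.2763, 0.2999]
tcp_rot: [3.141, -0.001, 3.107]
ft_force: [0.6, -0.6, 0.3]
opening: 0.0867
gripper_force: 0.0
[ 0.44581847 -0.27636652  0.3000429 ] [ 3.14126826e+00 -8.46756001e-04  3.10737078e+00] 0.08677883651704194
```

View pics/w6c.png

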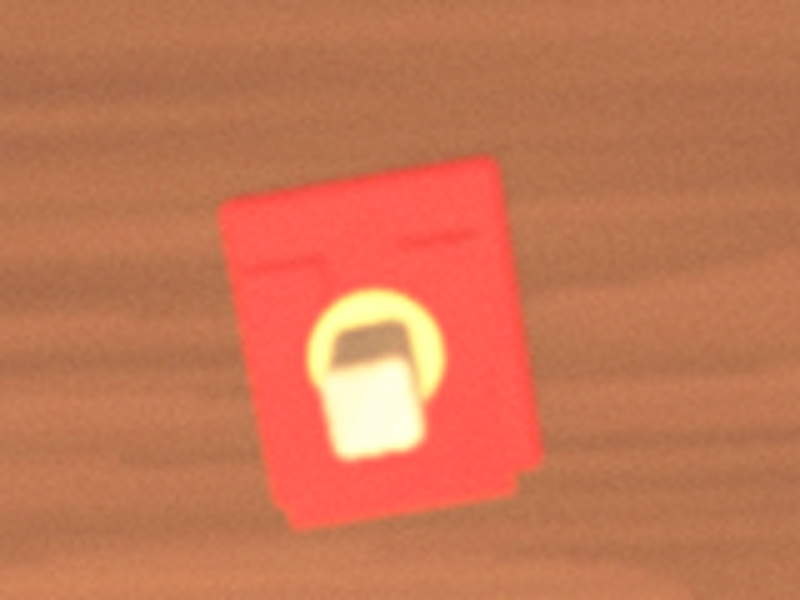

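Handle top centre at crop (377,407), collar centre (377,357), base corners (220,203),(497,158),(543,465).

Run:
```python
from h import *
p,im=load('w6')
c=lambda L:[(200+(u+.5)/5-.5,110+(v+.5)/5-.5) for u,v in L]
H=onz(p,c([(322,366),(415,354),(427,448),(341,461)]),.125);print('handle',H.round(4),H.mean(0).round(4))
ang=lambda d:np.degrees(np.arctan2(d[1],d[0])).round(2)
for i in range(4):
  d=H[(i+1)%4]-H[i];print(ang(d),np.linalg.norm(d).round(4))
print('collar',onz(p,c([(377,357)]),.075).round(4))
B=onz(p,c([(220,203),(497,158),(543,465)]),.012);print(B.round(4),ang(B[1]-B[0]),ang(B[2]-B[1]),np.linalg.norm(B[1]-B[0]),np.linalg.norm(B[2]-B[1]))
o=r.observe();T=rot(o['tcp_rot'])
print(T.T@(np.array([*H.mean(0)[:2],.086])-o['eef_pos'])/.3)
```

```text
handle [[ 0.443  -0.29    0.125 ]
 [ 0.4413 -0.2724  0.125 ]
 [ 0.4597 -0.2706  0.125 ]
 [ 0.4617 -0.2872  0.125 ]] [ 0.4514 -0.2801  0.125 ]
95.54 0.0178
5.36 0.0185
-83.07 0.0167
-171.44 0.0189
collar [[ 0.4517 -0.2804  0.075 ]]
[[ 0.4244 -0.3188  0.012 ]
 [ 0.4158 -0.2503  0.012 ]
 [ 0.4939 -0.2401  0.012 ]] 97.2 7.5 0.06902494752021848 0.07885833133215793
[-0.01960891 -0.01188169  0.71345618]
```

```bash
python3 -m pendant '{"translation":[[-0.02,-0.012,0.15],[-0.02,-0.012,0.3],[-0.02,-0.012,0.45],[-0.02,-0.012,0.5],[-0.02,-0.012,0.5]],"spin":[-0.207,-0.207,-0.207,-0.207,-0.207]}' 1
python3 - <<'E'
from h import *
o=r.observe();T=rot(o['tcp_rot']);print(o['eef_pos'],o['tcp_rot'])
print(T.T@(np.array([.4515,-.2802,.081])-o['eef_pos'])/.3)
p,im=snap('wrist','w7')
hsv=cv2.cvtColor(im,cv2.COLOR_BGR2HSV)
m=((hsv[...,0]>12)&(hsv[...,0]<40)&(hsv[...,1]>30)&(hsv[...,2]>170)).astype(np.uint8);m[250:]=0
n,l,st,ce=cv2.connectedComponentsWithStats(m)
for k in range(1,n):
  if st[k,4]>60: print(st[k],ce[k].round(1))
print(proj(p,[[.4515,-.2802,.125],[.4515,-.2802,.075]]))
E
```

```text
time: 11.3
eef_pos: [0.4511, -0.2812, 0.1505]
tcp_rot: [3.141, -0.001, -3.015]
ft_force: [0.7, -0.3, 0.2]
opening: 0.087
gripper_force: 0.0
[ 0.45105403 -0.28124693  0.15054664] [ 3.14128745e+00 -9.91662614e-04 -3.01508228e+00]
[-0.0021449   0.00320355  0.2318211 ]
[ 259  196   42   54 1801] [279.2 222.6]
[[280.26467336 242.74248356]
 [280.001987   216.38673642]]
```

```bash
python3 -m pendant '{"translation":[[-0.002,0.002,0.1],[-0.002,0.002,0.2],[-0.002,0.002,0.232],[-0.002,0.002,0.232],[-0.002,0.002,0.232]],"spin":[0,0,0,0,0]}' 1
python3 -m pendant '{"translation":[[0,0,0],[0,0,0],[0,0,0],[0,0,0],[0,0,0],[0,0,0],[0,0,0]],"spin":[0,0,0,0,0,0,0]}' 0
```

```text
time: 11.98
eef_pos: [0.4522, -0.2816, 0.0824]
tcp_rot: [-3.141, 0.002, -3.016]
ft_force: [-0.6, 0.5, 0.5]
opening: 0.0868
gripper_force: 0.0
time: 12.85
eef_pos: [0.4513, -0.2811, 0.0809]
tcp_rot: [3.141, -0.0, -3.016]
ft_force: [0.1, 0.3, 0.5]
opening: 0.0249
gripper_force: 0.0
```

```bash
python3 -m pendant '{"translation":[[0,0,0],[0,0,0],[0,0,0]],"spin":[0,0,0]}' 0
python3 -c "
from h import *
o=r.observe();print(o['eef_pos'],o['tcp_rot'],o['opening'],o['gripper_force'])"
```

```text
time: 13.22
eef_pos: [0.4513, -0.2811, 0.0809]
tcp_rot: [3.142, -0.0, -3.016]
ft_force: [0.3, 0.2, 0.0]
opening: 0.0178
gripper_force: 30.0
[ 0.45129776 -0.28110515  0.08090487] [ 3.14151138e+00 -4.10793132e-06 -3.01604334e+00] 0.017806817393960825 29.99897429253906
```

```bash
python3 -m pendant '{"translation":[[0,0,-0.05],[0,0,-0.15],[0,0,-0.3],[0,0,-0.45],[0,0,-0.55],[0,0,-0.55]],"spin":[0,0,0,0,0,0]}' 0
python3 - <<'E'
from h import *
J=np.array([np.cos(np.radians(88)),np.sin(np.radians(88))]); Jy=np.array([-J[1],J[0]]); O=np.array([.5345,.0223])
def groove(fn,box,thr):
    p,im=load(fn); x,y,w,h=box; sub=im[y:y+h,x:x+w].astype(int)
    m=(sub.min(2)>thr).astype(np.uint8); n,l,st,ce=cv2.connectedComponentsWithStats(m)
    best=None
    k=1+np.argmax(st[1:,4]); ys,xs=np.where(l==k)
    P=onz(p,np.c_[xs+x,ys+y],.026)
    q=np.c_[(P[:,:2]-O)@J,(P[:,:2]-O)@Jy]*1000
    print(fn,st[k],q[:,0].min().round(1),q[:,0].max().round(1))
    return q
qs={'w3':groove('w3',(235,200,170,32),120),'side0':groove('side0',(235,190,50,75),90)}
for a in range(-72,112,8):
    print(a,[ (len(s),s.min().round(1),s.max().round(1),s.mean().round(1)) if len(s:=q[abs(q[:,0]-a)<2.5][:,1]) else None for q in qs.values()])
E
```

```text
time: 13.98
eef_pos: [0.4522, -0.2819, 0.249]
tcp_rot: [-3.14, 0.004, -3.016]
ft_force: [-0.0, 0.0, -1.4]
opening: 0.0179
gripper_force: 30.0
w3 [   9    3  154   25 1324] -72.8 111.7
side0 [  0  42  16  33 286] -70.1 23.5
-72 [(23, np.float64(-27.7), np.float64(-17.7), np.float64(-23.1)), (1, np.float64(35.9), np.float64(35.9), np.float64(35.9))]
-64 [(37, np.float64(-28.7), np.float64(-17.4), np.float64(-22.9)), (15, np.float64(35.9), np.float64(53.3), np.float64(44.3))]
-56 [(44, np.float64(-28.5), np.float64(-18.3), np.float64(-23.5)), (25, np.float64(36.8), np.float64(63.9), np.float64(50.2))]
-48 [(36, np.float64(-28.2), np.float64(-18.1), np.float64(-23.1)), (25, np.float64(35.7), np.float64(62.0), np.float64(48.4))]
-40 [(36, np.float64(-27.9), np.float64(-17.8), np.float64(-22.8)), (22, np.float64(34.7), np.float64(59.1), np.float64(46.7))]
-32 [(40, np.float64(-28.9), np.float64(-18.7), np.float64(-23.8)), (20, np.float64(33.6), np.float64(55.2), np.float64(44.6))]
-24 [(36, np.float64(-29.8), np.float64(-19.7), np.float64(-24.8)), (17, np.float64(33.6), np.float64(52.3), n
[... 806 characters left out ...]
.float64(-31.5), np.float64(-36.6)), None]
40 [(36, np.float64(-43.9), np.float64(-32.6), np.float64(-38.2)), None]
48 [(32, np.float64(-43.7), np.float64(-34.7), np.float64(-39.2)), None]
56 [(33, np.float64(-43.5), np.float64(-34.4), np.float64(-39.0)), None]
64 [(33, np.float64(-43.2), np.float64(-34.1), np.float64(-38.6)), None]
72 [(33, np.float64(-42.9), np.float64(-33.9), np.float64(-38.5)), None]
80 [(34, np.float64(-42.6), np.float64(-32.3), np.float64(-37.3)), None]
88 [(34, np.float64(-39.8), np.float64(-29.5), np.float64(-34.4)), None]
96 [(35, np.float64(-36.9), np.float64(-26.7), np.float64(-31.7)), None]
104 [(35, np.float64(-34.1), np.float64(-23.9), np.float64(-28.9)), None]
```

```bash
cat > seam.py <<'E'
from h import *
from scipy.optimize import least_squares
J=np.array([np.cos(np.radians(88)),np.sin(np.radians(88))]); Jy=np.array([-J[1],J[0]]); O=np.array([.5345,.0223])
def groove(fn,box,thr):
    p,im=load(fn); x,y,w,h=box; sub=im[y:y+h,x:x+w].astype(int)
    m=((sub.min(2)>thr)&(sub[...,2]-sub[...,0]>12)).astype(np.uint8); n,l,st,ce=cv2.connectedComponentsWithStats(m)
    k=1+np.argmax(st[1:,4]); ys,xs=np.where(l==k)
    P=onz(p,np.c_[xs+x,ys+y],.026)
    return np.c_[(P[:,:2]-O)@J,(P[:,:2]-O)@Jy]*1000
def fit(q):
    X=np.arange(-68,109,3.); Y=np.array([ (s.min()+s.max())/2 if len(s:=q[abs(q[:,0]-a)<2][:,1]) else np.nan for a in X]); ok=~np.isnan(Y)
    def vert(v):
        P=[np.array([v[0],v[1]])]
        for a in v[2:]: P.append(P[-1]+28*np.array([np.cos(a),np.sin(a)]))
        return np.array(P)
    def res(v):
        P=vert(v); d=P[1]-P[0]; e=P[6]-P[5]
        P=np.vstack([P[0]-d,P,P[6]+e]); return np.r_[np.interp(X[ok],P[:,0],P[:,1])-Y[ok], (v[0]-(-64))*.3]
    s=least_squares(res,np.r_[-64,-23,np.zeros(6)]); return vert(s.x), np.sqrt(np.mean(s.fun**2))
E
python3 - <<'E'
from seam import *
q=groove('w3',(235,200,170,32),110);V,e=fit(q);print(q[:,0].min(),q[:,0].max(),V.round(1).tolist(),e)
q2=groove('side0',(235,193,50,65),110);print(len(q2),q2.min(0),q2.max(0))
for a in range(-72,112,16):
    s=q2[abs(q2[:,0]-a)<4][:,1]; t=q[abs(q[:,0]-a)<4][:,1]
    print(a,len(s),s.mean().round(1) if len(s) else '',t.mean().round(1))
V=V+[0,.8]
W=O+V[:,:1]/1000*J+V[:,1:]/1000*Jy; print(W.round(4).tolist()); np.save('W.npy',W)
E
```

```text
-72.8254761096334 111.72149170504055 [[-63.2, -22.0], [-35.2, -23.3], [-7.5, -27.3], [19.6, -34.5], [47.1, -39.6], [75.1, -38.9], [101.6, -30.1]] 0.33704289122160924
219 [-66.03577187 -44.17587685] [110.19622032 -20.22137779]
-72 0  -21.7
-56 12 -23.8 -23.3
-40 11 -24.6 -21.9
-24 13 -25.7 -24.3
-8 10 -27.9 -26.2
8 12 -31.5 -30.5
24 11 -35.6 -34.7
40 11 -38.6 -37.8
56 9 -40.3 -39.3
72 8 -39.7 -38.3
88 5 -35.2 -34.1
104 4 -30.6 -29.1
[[0.5534, -0.0416], [0.5558, -0.0137], [0.5607, 0.0139], [0.5689, 0.0407], [0.5749, 0.068], [0.5752, 0.096], [0.5673, 0.1229]]
```

```bash
python3 -m pendant '{"translation":[[-0.1,0.15,0],[-0.2,0.32,0],[-0.3,0.5,0],[-0.38,0.65,0],[-0.434,0.752,0],[-0.434,0.752,0.15],[-0.434,0.752,0.3],[-0.434,0.752,0.4],[-0.434,0.752,0.4]],"spin":[0.05,0.1,0.16,0.16,0.16,0.16,0.16,0.16,0.16]}' 0
python3 - <<'E'
from h import *
p,im=snap('wrist','w8')
o=r.observe();print(o['eef_pos'],o['tcp_rot'],o['opening'])
W=np.load('W.npy'); q=proj(p,np.c_[W,np.full(7,.026)]); print(q.round(1).tolist())
o=np.array(o['eef_pos']);print('tip',proj(p,[o-[0,0,.063]]))
cv2.imwrite('pics/w8c.png',cv2.resize(im[110:260,200:400],(800,600),interpolation=cv2.INTER_CUBIC))
E
```

```text
time: 15.1
eef_pos: [0.5502, -0.0411, 0.1237]
tcp_rot: [-3.141, -0.005, 3.141]
ft_force: [0.4, -0.1, -0.9]
opening: 0.018
gripper_force: 30.0
[ 0.55154451 -0.04113146  0.12557966] [-3.14112265e+00 -2.00946361e-03  3.14125661e+00] 0.01796142632036379
[[278.0, 211.6], [315.3, 214.7], [351.8, 221.0], [386.7, 231.3], [422.2, 238.9], [459.3, 239.3], [496.6, 229.5]]
tip [[278.50419611 224.35514614]]
```

View pics/w8c.png

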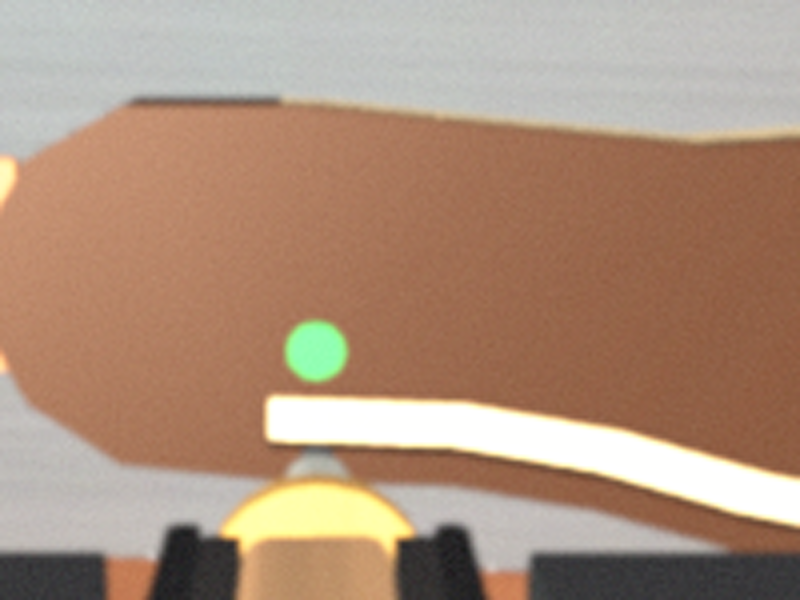

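Groove start at (267,215) in this view, tip just below it at (280,222). That used up my picture budget (indeed exceeded it), so from here numeric only.

Run:
```python
from seam import *
p,im=load('w8')
q=groove('w8',(262,200,260,46),110);print(q.min(0),q.max(0))
q3=groove('w3',(235,200,170,32),110)
for a in range(-72,112,10):
    s=q[abs(q[:,0]-a)<3][:,1];t=q3[abs(q3[:,0]-a)<3][:,1]
    if len(s): print(a,s.min().round(1),s.max().round(1),((s.min()+s.max())/2).round(2),s.mean().round(2),'|',t.mean().round(2))
# row profile near seam0
print(im[205:226,285].tolist())
```

```text
[-72.20283649 -43.84932293] [111.94518448 -18.44964114]
-72 -28.0 -18.6 -23.27 -23.18 | -22.35
-62 -27.7 -19.0 -23.37 -22.52 | -20.85
-52 -28.1 -18.6 -23.36 -22.91 | -24.14
-42 -27.8 -19.0 -23.44 -22.36 | -21.64
-32 -28.9 -18.8 -23.88 -23.5 | -23.38
-22 -30.2 -20.7 -25.46 -25.14 | -24.62
-12 -32.1 -22.0 -27.05 -26.53 | -26.68
-2 -34.2 -23.3 -28.73 -28.82 | -28.42
8 -37.0 -26.0 -31.54 -31.48 | -30.84
18 -39.1 -28.8 -33.98 -33.38 | -33.57
28 -41.2 -30.9 -36.02 -36.3 | -36.03
38 -43.2 -32.9 -38.02 -37.63 | -37.51
48 -43.8 -34.9 -39.34 -38.91 | -39.34
58 -43.5 -35.2 -39.31 -38.23 | -38.31
68 -43.1 -34.8 -38.95 -37.87 | -37.88
78 -42.7 -33.6 -38.16 -37.64 | -37.19
88 -39.9 -30.9 -35.39 -35.12 | -34.96
98 -37.1 -27.3 -32.22 -31.66 | -30.62
108 -33.5 -24.7 -29.09 -28.47 | -28.17
[[83, 111, 159], [79, 108, 158], [81, 105, 156], [89, 119, 169], [147, 203, 239], [236, 255, 255], [255, 255, 255], [255, 255, 255], [254, 255, 255], [254, 255, 255], [255, 255, 255], [254, 255, 255], [255, 255, 255], [255, 255, 255], [251, 255, 255], [182, 241, 255], [88, 119, 150], [64, 83, 124], [77, 101, 148], [90, 116, 159], [114, 133, 162]]
```

Run:
```python
from seam import *
q=groove('w8',(262,200,260,46),110);V,e=fit(q);V=V+[0,.4];print(V.round(1).tolist(),e)
W=O+V[:,:1]/1000*J+V[:,1:]/1000*Jy; print(W.round(4).tolist()); np.save('W.npy',W)
o=r.observe();T=rot(o['tcp_rot']);d=np.array([*W[0],.0935])-o['eef_pos'];print(o['eef_pos'],T.T@d/.3)
```

```text
[[-62.6, -22.8], [-34.6, -23.1], [-6.9, -27.4], [20.2, -34.4], [47.8, -39.2], [75.8, -38.6], [102.5, -30.2]] 0.17977583616194823
[[0.5552, -0.041], [0.5564, -0.013], [0.5616, 0.0145], [0.5696, 0.0413], [0.5753, 0.0687], [0.5757, 0.0967], [0.5683, 0.1237]]
[ 0.55154451 -0.04113146  0.12557966] [-0.01224139  0.00045665  0.10690761]
```

```bash
python3 -m pendant '{"translation":[[-0.0122,-0.006,0],[-0.0122,-0.006,0.04],[-0.0122,-0.006,0.08],[-0.0122,-0.006,0.1],[-0.0122,-0.006,0.114],[-0.0122,-0.006,0.114],[-0.0122,-0.006,0.114],[-0.0122,-0.006,0.114]],"spin":[0,0,0,0,0,0,0,0]}' 0
python3 - <<'E'
from h import *
F=[]
for i in range(5):
    snap('wrist','w9'); o=r.observe(); F.append(np.r_[o['eef_pos'],o['ft_force']])
print(np.mean(F,0).round(4),o['tcp_rot'])
E
```

```text
time: 16.15
eef_pos: [0.5561, -0.0428, 0.092]
tcp_rot: [3.141, 0.001, 3.142]
ft_force: [0.5, -0.3, -1.1]
opening: 0.0184
gripper_force: 30.0
[ 0.556  -0.0428  0.0919 -0.1696  0.0935 -0.9508] [3.14151291e+00 9.53414384e-05 3.14151772e+00]
```

```bash
cat > f.py <<'E'
from h import *
F=[]
for i in range(4):
    imaging.capture('side'); o=r.observe(); F.append(np.r_[o['eef_pos'],o['ft_force']])
print(np.mean(F,0).round(4),o['time'])
E
for k in 1; do :; done
python3 -m pendant '{"translation":[[-0.002,0,0],[-0.004,0,0],[-0.006,0,0],[-0.008,0,0],[-0.01,0,0],[-0.01,0,0],[-0.01,0,0]],"spin":[0,0,0,0,0,0,0]}' 0 | sed -n 2,4p; python3 f.py
python3 -m pendant '{"translation":[[0.005,0,0],[0.01,0,0],[0.012,0,0],[0.014,0,0],[0.016,0,0],[0.018,0,0],[0.02,0,0],[0.02,0,0],[0.02,0,0]],"spin":[0,0,0,0,0,0,0,0,0]}' 0| sed -n 2,4p; python3 f.py
```

```text
eef_pos: [0.5577, -0.0427, 0.0912]
tcp_rot: [3.141, -0.003, 3.141]
ft_force: [-6.7, 1.2, 0.9]
[ 0.5577 -0.0427  0.0912 -5.9876  0.3629  0.2721] 17.475
eef_pos: [0.5529, -0.0428, 0.0917]
tcp_rot: [3.141, 0.0, 3.141]
ft_force: [0.4, -0.1, -1.8]
[ 0.5529 -0.0428  0.0917  0.0098 -0.1121 -0.8096] 18.8
```

```bash
python3 -m pendant '{"translation":[[0.002,0,0],[0.003,0,0],[0.004,0,0],[0.005,0,0],[0.005,0,0],[0.005,0,0]],"spin":[0,0,0,0,0,0]}' 0| sed -n 2,4p; python3 f.py
```

```text
eef_pos: [0.5516, -0.0427, 0.0918]
tcp_rot: [3.142, 0.001, 3.142]
ft_force: [2.5, 0.0, -2.2]
[ 0.5516 -0.0427  0.0918  2.4296  0.1172 -1.347 ] 19.75
```

```bash
python3 -m pendant '{"translation":[[-0.005,-0.003,0],[-0.0105,-0.006,0],[-0.0105,-0.006,0.005],[-0.0105,-0.006,0.01],[-0.0105,-0.006,0.015],[-0.0105,-0.006,0.021],[-0.0105,-0.006,0.021]],"spin":[0,0,0,0,0,0,0]}' 0| sed -n 2,4p; python3 f.py
```

```text
eef_pos: [0.5545, -0.0446, 0.0854]
tcp_rot: [3.142, -0.0, 3.141]
ft_force: [-1.7, -0.8, 2.1]
[ 0.5545 -0.0446  0.0855 -1.1605  0.5793  2.2541] 20.825
```

```bash
python3 -m pendant '{"translation":[[-0.0005,0.0105,0],[-0.0009,0.021,0],[-0.0014,0.0315,0],[-0.0019,0.042,0],[-0.0024,0.0525,0],[-0.0028,0.063,0],[-0.0033,0.0735,0],[-0.0038,0.084,0],[-0.0042,0.0945,0],[-0.0047,0.1053,0]],"spin":[0,0,0,0,0,0,0,0,0,0]}' 0| sed -n 1,4p; python3 f.py
```

```text
time: 22.08
eef_pos: [0.5559, -0.0128, 0.0854]
tcp_rot: [3.142, -0.0, 3.142]
ft_force: [0.1, -1.7, 2.4]
[ 0.556  -0.0119  0.0854 -0.319   1.3987  1.8759] 22.275
```

```bash
python3 -m pendant '{"translation":[[-0.0017,0.009,0],[-0.0034,0.018,0],[-0.0051,0.027,0],[-0.0068,0.036,0],[-0.0085,0.045,0],[-0.0102,0.054,0],[-0.0119,0.063,0],[-0.0136,0.072,0],[-0.0153,0.081,0],[-0.017,0.09,0]],"spin":[0,0,0,0,0,0,0,0,0,0]}' 0| sed -n 1,4p; python3 f.py
```

```text
time: 23.52
eef_pos: [0.5611, 0.0142, 0.0854]
tcp_rot: [3.142, -0.0, 3.142]
ft_force: [0.3, -1.8, 1.8]
[0.5612 0.0149 0.0855 0.067  1.4795 1.6255] 23.725
```

```bash
python3 -m pendant '{"translation":[[-0.0027,0.009,0],[-0.0053,0.018,0.001],[-0.008,0.0265,0.001],[-0.0107,0.0355,0.001],[-0.0133,0.0445,0.001],[-0.016,0.0535,0.001],[-0.0187,0.0625,0.001],[-0.0213,0.071,0.001],[-0.024,0.08,0.001],[-0.0266,0.089,0.001]],"spin":[0,0,0,0,0,0,0,0,0,0]}' 0| sed -n 1,4p; python3 f.py
```

```text
time: 24.98
eef_pos: [0.5691, 0.0409, 0.0851]
tcp_rot: [3.141, 0.0, 3.142]
ft_force: [-1.5, -2.0, 1.3]
[0.5693 0.0417 0.0852 0.3484 1.7184 1.8061] 25.175
```

Segment 4: to (.5748,.0687): dx .0056 → -.0187, dy .0273 → .091.

```bash
python3 -m pendant '{"translation":[[-0.0019,0.009,0],[-0.0037,0.018,0],[-0.0056,0.0275,0],[-0.0075,0.0365,0],[-0.0093,0.0455,0],[-0.0112,0.0545,0],[-0.0131,0.0635,0],[-0.015,0.073,0],[-0.0168,0.082,0],[-0.0187,0.091,0]],"spin":[0,0,0,0,0,0,0,0,0,0]}' 0| sed -n 1,4p; python3 f.py
```

```text
time: 26.42
eef_pos: [0.5747, 0.0682, 0.0852]
tcp_rot: [3.141, 0.0, 3.142]
ft_force: [0.1, -1.9, 2.0]
[0.5748 0.0689 0.0852 0.81   1.006  1.7889] 26.625
```

```bash
python3 -m pendant '{"translation":[[-0.0002,0.0095,0],[-0.0004,0.0185,0],[-0.0006,0.028,0],[-0.0008,0.0375,0],[-0.001,0.0465,0],[-0.001,0.056,0],[-0.001,0.0655,0],[-0.001,0.075,0],[-0.001,0.084,0],[-0.001,0.0935,0]],"spin":[0,0,0,0,0,0,0,0,0,0]}' 0| sed -n 1,4p; python3 f.py
```

```text
time: 27.88
eef_pos: [0.5749, 0.0962, 0.0851]
tcp_rot: [3.142, -0.0, 3.142]
ft_force: [-0.5, -3.1, 2.3]
[ 0.575   0.097   0.0852 -0.1359  0.5359  2.2381] 28.075
```

Segment 6: to (.5675,.1258): dx −.0074 → +.0247, dy .0292 → .0973.

```bash
python3 -m pendant '{"translation":[[0.0025,0.0097,0],[0.0049,0.0195,0],[0.0074,0.0292,0],[0.0099,0.0389,0],[0.0124,0.0487,0],[0.0148,0.0584,0],[0.0173,0.0681,0],[0.0198,0.0778,0],[0.0222,0.0876,0],[0.0247,0.0973,0]],"spin":[0,0,0,0,0,0,0,0,0,0]}' 0| sed -n 1,4p; python3 f.py
```

```text
time: 29.32
eef_pos: [0.5675, 0.1255, 0.0852]
tcp_rot: [3.141, 0.0, 3.142]
ft_force: [0.1, -1.9, 2.8]
[ 0.5673  0.1263  0.0851 -0.3784  1.4131  2.0792] 29.525
```

```bash
python3 -m pendant '{"translation":[[0.0008,0.0025,0],[0.0015,0.005,0],[0.0015,0.005,-0.01],[0.0015,0.005,-0.03],[0.0015,0.005,-0.1],[0.0015,0.005,-0.2],[0.0015,0.005,-0.35],[0.0015,0.005,-0.5],[0.0015,0.005,-0.55],[0.0015,0.005,-0.55]],"spin":[0,0,0,0,0,0,0,0,0,0]}' 0| sed -n 1,4p
python3 - <<'E'
from h import *
o=r.observe();T=rot(o['tcp_rot']);print(T.T@(np.array([.4513,-.2811,.25])-o['eef_pos'])/.3,o['opening'])
E
```

```text
time: 30.78
eef_pos: [0.5672, 0.1267, 0.2504]
tcp_rot: [3.141, 0.001, 3.141]
ft_force: [0.1, -0.3, -2.1]
[ 3.86148826e-01 -1.35942189e+00  5.39861284e-04] 0.018044975443183287
```

```bash
python3 -m pendant '{"translation":[[0.05,-0.13,0],[0.11,-0.28,0],[0.17,-0.44,0],[0.23,-0.6,0],[0.29,-0.76,0],[0.35,-0.92,0],[0.386,-1,0],[0.386,-1,0],[0.386,-1,0]],"spin":[0,0,0,0,-0.05,-0.1,-0.16,-0.16,-0.16]}' 0| sed -n 1,4p
python3 - <<'E'
from h import *
o=r.observe();T=rot(o['tcp_rot']);print(T.T@(np.array([.4513,-.2811,.155])-o['eef_pos'])/.3,o['tcp_rot'])
E
```

```text
time: 31.9
eef_pos: [0.4511, -0.1722, 0.249]
tcp_rot: [3.141, -0.002, -3.016]
ft_force: [-0.2, 0.4, -0.9]
[ 0.04433966 -0.36044907  0.31319126] [ 3.14104209e+00 -1.80494282e-03 -3.01550639e+00]
```

```bash
python3 -m pendant '{"translation":[[0.015,-0.12,0],[0.03,-0.24,0],[0.044,-0.36,0],[0.044,-0.36,0.1],[0.044,-0.36,0.2],[0.044,-0.36,0.3],[0.044,-0.36,0.31],[0.044,-0.36,0.31],[0.044,-0.36,0.31]],"spin":[0,0,0,0,0,0,0,0,0]}' 0| sed -n 1,4p
python3 - <<'E'
from h import *
o=r.observe();T=rot(o['tcp_rot']);print(T.T@(np.array([.4513,-.2811,.081])-o['eef_pos'])/.3,o['tcp_rot'])
E
```

```text
time: 33.02
eef_pos: [0.4525, -0.2821, 0.1582]
tcp_rot: [-3.141, 0.002, -3.016]
ft_force: [0.2, 0.0, -0.8]
[0.00386565 0.00401881 0.25734341] [-3.14101013e+00  1.54296247e-03 -3.01565058e+00]
```

```bash
python3 -m pendant '{"translation":[[0.003,0.003,0.04],[0.003,0.003,0.08],[0.003,0.003,0.12],[0.003,0.003,0.16],[0.003,0.003,0.2],[0.003,0.003,0.23],[0.003,0.003,0.245],[0.003,0.003,0.245]],"spin":[0,0,0,0,0,0,0,0]}' 0| sed -n 1,4p
python3 -m pendant '{"translation":[[0,0,0.003],[0,0,0.007],[0,0,0.011],[0,0,0.011]],"spin":[0,0,0,0]}' 0
python3 f.py
```

```text
time: 34.02
eef_pos: [0.4506, -0.2813, 0.0835]
tcp_rot: [3.141, -0.0, -3.016]
ft_force: [0.5, -0.0, -1.2]
time: 34.52
eef_pos: [0.4509, -0.2813, 0.0809]
tcp_rot: [3.141, 0.001, -3.016]
ft_force: [-2.5, 1.5, 5.8]
opening: 0.018
gripper_force: 30.0
[ 0.4509 -0.2813  0.0809 -2.2962  1.3427  5.725 ] 34.725
```

Seated (collar contact 6.6 N). Release and rise.

```bash
python3 -m pendant '{"translation":[[0,0,-0.002],[0,0,-0.002],[0,0,-0.002],[0,0,-0.002],[0,0,-0.002],[0,0,-0.002]],"spin":[0,0,0,0,0,0]}' 1| sed -n 1,6p
python3 -m pendant '{"translation":[[0,0,-0.05],[0,0,-0.12],[0,0,-0.25],[0,0,-0.4],[0,0,-0.55],[0,0,-0.7],[0.05,0.02,-0.73],[0.05,0.02,-0.73]],"spin":[0,0,0,0,0,0,0,0]}' 1| sed -n 1,4p
python3 - <<'E'
from h import *
p,im=snap('wrist','w20');s,si=snap('scene','s20');d,di=snap('side','d20')
s0=load('scene0')[1];d0=load('side0')[1]
def diff(a,b,n):
    m=(np.abs(a.astype(int)-b.astype(int)).max(2)>50).astype(np.uint8)
    k,l,st,ce=cv2.connectedComponentsWithStats(m)
    print(n,[(st[i].tolist()) for i in range(1,k) if st[i,4]>8])
diff(s0,si,'scene');diff(d0,di,'side')
hsv=cv2.cvtColor(im,cv2.COLOR_BGR2HSV)
m=((hsv[...,0]>15)&(hsv[...,0]<40)&(hsv[...,1]>30)&(hsv[...,2]>170)).astype(np.uint8);m[250:]=0
n,l,st,ce=cv2.connectedComponentsWithStats(m)
for k in range(1,n):
  if st[k,4]>60: print(st[k],ce[k].round(1))
print(proj(p,[[.4515,-.2802,.125],[.4515,-.2802,.075]]))
# stylus in fork in scene before/after
b=(140,205,35,60);print(np.abs(s0[205:265,140:180].astype(int)-si[205:265,140:180]).max(), r.observe()['eef_pos'])
E
```

```text
time: 35.48
eef_pos: [0.4507, -0.2812, 0.0809]
tcp_rot: [3.142, 0.0, -3.016]
ft_force: [-0.5, 0.4, 0.2]
opening: 0.0696
gripper_force: 0.0
time: 36.48
eef_pos: [0.4347, -0.2777, 0.3014]
tcp_rot: [3.141, 0.003, -3.017]
ft_force: [0.9, -0.2, 0.0]
scene [[119, 0, 7, 7, 47], [151, 0, 7, 3, 18], [175, 0, 18, 19, 251], [323, 0, 57, 79, 1825], [150, 4, 5, 10, 21], [104, 13, 38, 9, 198], [147, 15, 9, 5, 26], [167, 18, 28, 27, 246], [107, 23, 39, 42, 391], [147, 23, 23, 16, 141], [141, 39, 7, 7, 25], [104, 61, 93, 95, 3154], [191, 61, 11, 25, 117], [152, 62, 6, 6, 16], [114, 68, 8, 2, 10], [164, 68, 23, 5, 50], [163, 73, 26, 19, 240], [91, 108, 10, 21, 113], [317, 149, 10, 24, 149], [220, 209, 15, 27, 150]]
side [[0, 0, 336, 323, 45199], [229, 94, 23, 27, 134], [159, 142, 16, 30, 241], [0, 233, 24, 66, 683], [244, 263, 9, 10, 28], [0, 312, 4, 8, 19]]
[261 176  27  33 503] [273.4 191.3]
[449 234 102  14 277] [493.6 242.7]
[[273.96265269 200.70564957]
 [274.56382939 189.11339812]]
33 [ 0.43518187 -0.27693426  0.29949345]
```

Run:
```python
from h import *
def blue(fn,b):
    p,i=load(fn);x,y,w,h=b;m=cv2.inRange(cv2.cvtColor(i[y:y+h,x:x+w],cv2.COLOR_BGR2HSV),(105,110,30),(125,255,255));ys,xs=np.where(m>0);return xs.min()+x,xs.max()+x,ys.min()+y,ys.max()+y,len(xs)
def pred(fn,o,ax):
    p,_=load(fn);a=np.radians(ax);y=np.array([np.cos(a),np.sin(a),0]);x=np.array([-y[1],y[0],0]);o=np.array(o)
    P=[o+s*.019*y+t*.008*x+[0,0,.042] for s in(1,-1) for t in(1,-1)]+[o+s*.007*y+t*.008*x-[0,0,.028] for s in(1,-1) for t in(1,-1)]
    q=proj(p,P);return q.min(0).round(1),q.max(0).round(1)
print('rack',blue('scene0',(310,140,25,45)),pred('scene0',[.434,.281,.075],105))
print('tab',blue('s20',(212,200,30,50)),pred('s20',[.529,-.1165,.062],88), blue('d5',(265,240,30,50)),pred('d5',[.529,-.1165,.062],88))
r.observe()
```

```text
rack (np.int64(317), np.int64(326), np.int64(150), np.int64(171), 74) (array([315.9, 147.6]), array([327.1, 171.9]))
tab (np.int64(221), np.int64(234), np.int64(210), np.int64(233), 59) (array([218.6, 207.9]), array([234.6, 235.7])) (np.int64(272), np.int64(286), np.int64(253), np.int64(283), 216) (array([270.8, 252.7]), array([286.4, 285.1]))
```

Clip matches the fully-down prediction in both views, with the same margins as on the rack. Hand in.

```bash
python3 -c "
from bench import r
print(r.sign_off())"
```

```text
the job is handed in; nothing more can be done
None
```

The job is handed in after about 37 s of the 70 s: the clip is clamped down on the middle of the heel tab, the groove was drawn green to red with the tip about 2.5–4 mm in (judged from force and height), the stylus hangs back in its fork, and the bystanders look unmoved; I viewed 12 pictures, over the limit of 10.

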